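Seat the taper arbor in the spindle nose and tap it home

TASK

Take the brass-headed arbor out of the rack and set its tapered shank upright in the spindle's socket, where it stops with its collar standing clearly proud. Let go of it, then tap or push down on its head with the closed fingers until it locks with its collar fully home on the spindle face, and leave it there. Leave the black-headed arbor in the rack.

Things in the scene. Friction and masses are not known exactly. Their poses are not given: they have to be found in the camera images.
- brass_arbor_head (a point): Centre of the brass head of the arbor to be fitted. The head is smooth and round, diameter 26 mm, 46 mm tall, with two thin dark rings; grip it here. This point is 23 mm below the head's top, 23 mm above the collar's top, 29 mm above the collar's underside, 73 mm above the shank's tip.
- brass_arbor: The whole brass-headed arbor: loose, about 0.25 kg, 96 mm tall. Below the head a steel collar, diameter 40 mm, 6 mm thick, then a steel shank 44 mm long, tapering from diameter 26 mm at the collar to 18 mm, with a chamfered tip of 11 mm. Origin: centre of the tip; z points up the shank to the head.
- black_arbor_head (a point): Head centre of the other arbor: same shape and size, but with a black head. It stays in the rack.
- rack: Fixed aluminium block 64 x 160 x 52 mm with two wells, 45 mm either side of its middle along its y axis, 48 mm deep, diameter 30 mm. The arbors hang in them by their collars, heads up; lift 50 mm to clear. Origin: centre of the underside, z up. Which arbor is in which well varies.
- socket_mouth (a point): Centre of the socket's mouth (31 mm wide) in the steel end face of the fixed spindle, 62 mm above the worktop, z up. Six sprung dark jaws inside centre the shank.
- spindle: Fixed spindle: grey base 104 mm square, blue body of diameter 72 mm. Set in by its own weight, the arbor stops with its collar about 9 to 13 mm above the face. A push of about 15 N on the head, at once or in taps, spreads the sprung jaws and drives it down; friction then holds it. Home: collar on the face, head top 52 mm above it. Origin: centre of the underside.
Not all that is in view belongs to the job. What is meant by the spindle is not turquoise, and is the smaller of those in its own colour.

How it is judged:
On the way, in this order (a step that is already met when the one before it is completed fails the run):
1. the brass-headed arbor stands in the socket, released, its collar still more than 5.5 mm proud of the face (horizontal distance between brass_arbor_head and socket_mouth below 0.012 m and angle between brass_arbor's own z axis and vertical below 0.17 rad and z of brass_arbor_head in the frame of socket_mouth between 0.0345 and 0.047 m and contact force between the fingers and brass_arbor below 0.2 N), for 0.2 s.
2. the arbor has been tapped down until its collar is home on the face (within 3.5 mm) (z of brass_arbor_head in the frame of socket_mouth below 0.0325 m), for 0.1 s.
At the end, for the whole second after the job is handed in: The brass-headed arbor stands upright (within 10 degrees) in the socket, head within 10 mm of the socket's axis, its collar home on the spindle face to within 3.5 mm, at rest and released; the black-headed arbor is still in its well (within 20 mm of where it started) (horizontal distance between brass_arbor_head and socket_mouth below 0.01 m and angle between brass_arbor's own z axis and vertical below 0.17 rad and z of brass_arbor_head in the frame of socket_mouth below 0.0325 m and linear speed of brass_arbor below 0.02 m/s and distance of black_arbor_head from where it was at the start of the episode below 0.02 m); the robot touches nothing.
It fails at once if the black-headed arbor was taken out of its well (moved more than 30 mm) (distance of black_arbor_head from where it was at the start of the episode above 0.03 m).
It also fails if it takes over 45 s, if anything falls off the work surface, if the arm or the gripper's body presses on something with over 40 N, if the wrist force passes 120 N, or if a joint passes its speed limit or range.

ROBOT

A 6-joint arm with a two-finger parallel gripper is mounted at the origin on a cart in front of the work surface, level with it; the furniture and walls round the work are solid. World frame = base frame: x ahead of the robot, y to its left, z up, the work surface at z = 0. Lengths are in m, angles in rad, forces in N, time in s.
With the tool pointing down it reaches from about 0.425 to 0.95 m from the base axis. Payload 3.5 kg.
Tool frame: the origin (TCP) lies at the very end of the fingers, on their centre line; the grasp point (between the pads) lies 19 mm behind it (tcp_to_grasp is the distance from the TCP to the grasp point, in m); z points along the fingers, y is the direction in which the jaws open and shut (so a half turn about z gives the same grasp; the last joint's range is limited). The gripper opens to 85 mm and grips with 20 to 120 N. Pads are 22 mm wide; open, the fingers measure 114 mm over their backs; the gripper's body (76 mm by 85 mm) begins 54 mm behind the grasp point. The pads swing forward as they close: fully open they stand 13 mm farther back than shut.
Start: joints at [1.057, 0.286, 1.577, -0, 1.279, -0.15], TCP at [0.24, 0.631, 0.231] pointing down, gripper open.
Joint ranges: [-2.77, 2.77], [-0.9, 2.22], [0.21, 2.48], [-1.53, 4.67], [0.24, 2.81], [-2.84, 2.84]. Speed limits (rad/s): [2.79, 2.79, 3.14, 3.14, 3.14, 3.14].

INTERFACE

Orientations are given as a unit quaternion [x, y, z, w].
In Python, from plant import * gives the robot as it stands. The module is installed in compiled form; this text tells all that it offers.
- The arm moves only by the tool arm_command, never from a script. Its argument "steps" is a list of rows, each a list of 3 entries, a list of its own where there are three numbers: the turn, a rotation vector about the tool's x, y, z in rad, then the shift along the tool's x, y, z in m, then the gripper command: -1 is shut, 1 is fully open, values between are in proportion. A call has 1 to 12 rows; each row is the pose to reach, as a shift and turn from the pose measured when the call began, along the tool's axes at that moment; what a row does not reach only later rows make up. A row lasts 1/8 s, in which the tool goes at most 62.5 mm and 10.7 degrees, less where a joint would pass 70% of its speed; a pose out of reach is approached as far as the arm can. A call with a gripper value outside its range is refused whole. The fingers move at their own pace and stop on an object; "force" is the grip in N (left out, the last holds). Time passes only in rows, so rows that repeat a pose let the fingers close. It gives the time, the measured TCP pose, the force and the opening at its end, in the units of the state.
- get_state(): the state, without advancing time (a new reading comes with each control period).
- read_camera(name): name is "scene" or "top" or "wrist"; returns a dict with "frame" (420x560x3 uint8, red, green, blue), "vfov" (degrees; the focal length in pixels is half the picture's height over the tangent of half this angle, whatever the lens; pixels are square), "cx", "cy" (the principal point, pixels), "position" and "rotation" of the camera in the world; the wrist camera has in their place "mount" (4x4, takes a point from camera to tool coordinates, whose origin is the TCP and whose axes are the flange's). Camera axes: x right, y up, looking along -z (the intrinsics and any distortion apply to the point x, -y, -z); pixel columns grow to the right and rows downward; lengths in m; the calibration is good to about 2 mm. A picture is of the moment at which its call begins: read the wrist's pose just before it. There is no depth.
- sign_off(): hands the job in, once; it reports no verdict.
The state is a dict: "time": time; "qpos": joint angles; "dq": joint speeds; "joint_efforts": joint torques, N m; "eef_pos": TCP position; "tcp_rot": TCP orientation; "contact_force": force on the tool from outside, world axes, zero at the start; "wrist_torque": the same for the moment, N m; "opening": opening from 0.0 (shut) to 1.0 (fully open).
Only numpy, scipy, OpenCV 4.12 (cv2) and the standard library are available. Lean on these libraries where they do the work, as an engineer would, in place of code of your own. Each camera call takes 0.05 s, during which the arm holds its last target.

## Working session

There is one attempt and no reset: what is moved stays moved. The work goes in short steps, Python scripts to look and compute and a tool call to move; the robot and the scene stay as the last step left them, time stands still between calls to the robot, and variables do not carry over. Pictures are saved under pics/ and viewed, and the job is handed in when it is done.

Besides the shell and the picture viewer there is one more tool, called after "Call:" in YAML: its name, and indented under it one key for each argument. arm_command: Moves the arm, as the interface text tells. Its arguments: {"type":"object","properties":{"steps":{"type":"array"},"force":{"type":"number"}},"required":["steps"]}

```bash
mkdir -p pics; python3 - <<'E'
from plant import *
import cv2
s=get_state();print(s)
for n in ["scene","top","wrist"]:
    c=read_camera(n); cv2.imwrite(f"pics/{n}0.png",c["frame"][:,:,::-1])
    print({k:v for k,v in c.items() if k!="frame"})
E
```

```text
{'time': 0.0, 'qpos': array([ 1.05699790e+00,  2.87217999e-01,  1.57822922e+00, -2.59754392e-05,
        1.27862785e+00, -1.49996723e-01]), 'dq': array([ 1.19392268e-03, -3.35959030e-05,  8.25998176e-04, -1.46894012e-03,
        2.89847808e-04,  4.39760887e-04]), 'joint_efforts': array([-2.22393021e-03, -4.05999398e+01, -2.92616522e+01, -2.80541399e-04,
        5.84374677e-03,  7.19847606e-06]), 'eef_pos': array([0.23981933, 0.63022516, 0.22988404]), 'tcp_rot': array([ 1.80895559e-01,  9.83501528e-01, -1.17752010e-03, -3.92677793e-04]), 'contact_force': array([ 0.39168068,  0.39375611, -0.21009196]), 'wrist_torque': array([ 0.03327013,  0.00471997, -0.03439022]), 'opening': 0.9967308306556576}
{'vfov': 42.77470699470265, 'cx': 276.23810376630166, 'cy': 208.0106904995285, 'position': array([ 0.12610694, -0.67293591,  0.80247628]), 'rotation': array([ 0.38786173, -0.10071933, -0.25345682,  0.88044224])}
{'vfov': 46.63132730717891, 'cx': 279.016554773029, 'cy': 215.17567575298855, 'position': array([ 2.90161750e-01, -1.00046098e-03,  1.17072314e+00]), 'rotation': array([ 0.06853305, -0.06432292, -0.69962371,  0.70830251])}
{'vfov': 62.624697411825515, 'cx': 280.73547148932045, 'cy': 214.47574419194578, 'mount': array([[-6.38013639e-04,  9.56621495e-01,  2.91332986e-01,
         7.36590718e-02],
       [ 9.99999565e-01,  4.12234260e-04,  8.36366699e-04,
         9.29048544e-04],
       [ 6.79988923e-04,  2.91333393e-01, -9.56621342e-01,
        -1.41829347e-01],
       [ 0.00000000e+00,  0.00000000e+00,  0.00000000e+00,
         1.00000000e+00]])}
```

View pics/scene0.png

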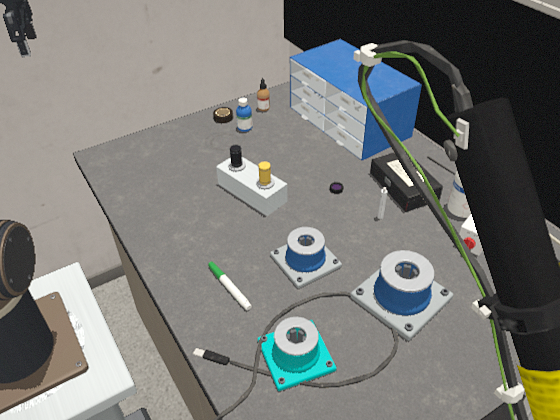

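View pics/top0.png

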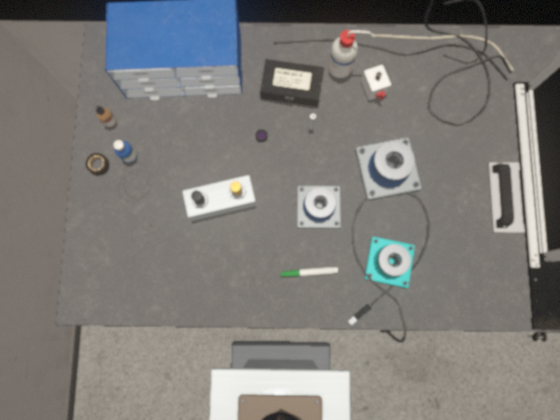

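View pics/wrist0.png

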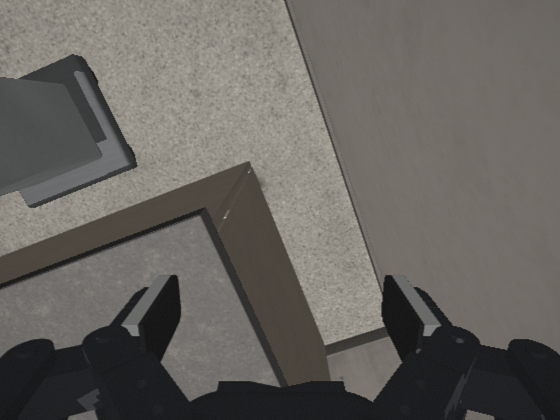

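Candidates for the spindle: 
- the turquoise one at scene (295,345) and top (390,262), ruled out by colour
- the large blue one at scene (405,285) and top (390,167)
- the small blue one at scene (305,250) and top (320,205), which fits as the smaller of the two blue ones

In the rack, the brass head is at scene (264,172), top (236,188). The black head is at scene (236,155), top (198,198).

```bash
cat > h.py <<'E'
import numpy as np, cv2
from scipy.spatial.transform import Rotation as R
from plant import *
def cam(n):
    s=get_state(); c=read_camera(n)
    if n=="wrist":
        T=np.eye(4);T[:3,:3]=R.from_quat(s["tcp_rot"]).as_matrix();T[:3,3]=s["eef_pos"]
        M=T@np.array(c["mount"]);c["position"]=M[:3,3];c["Rm"]=M[:3,:3]
    else: c["Rm"]=R.from_quat(c["rotation"]).as_matrix()
    c["f"]=c["frame"].shape[0]/2/np.tan(np.radians(c["vfov"]/2)); return c
def ray(c,u,v):
    d=c["Rm"]@np.array([(u-c["cx"])/c["f"],-(v-c["cy"])/c["f"],-1]); return c["position"],d/np.linalg.norm(d)
def plane(c,u,v,z):
    o,d=ray(c,u,v); return o+d*(z-o[2])/d[2]
def tri(a,b):
    (o1,d1),(o2,d2)=a,b
    A=np.stack([d1,-d2],1);t=np.linalg.lstsq(A,o2-o1,rcond=None)[0]
    p,q=o1+d1*t[0],o2+d2*t[1];return (p+q)/2,np.linalg.norm(p-q)
def proj(c,p):
    q=c["Rm"].T@(np.array(p)-c["position"]); return c["cx"]+c["f"]*q[0]/-q[2], c["cy"]-c["f"]*q[1]/-q[2]
def bigblob(m):
    n,l,st,ce=cv2.connectedComponentsWithStats(m.astype(np.uint8)); i=1+np.argmax(st[1:,4]); return ce[i],st[i]
E
python3 - <<'E'
from h import *
cs={n:cam(n) for n in("scene","top")}
b={}
for n,c in cs.items():
    hsv=cv2.cvtColor(c["frame"],cv2.COLOR_RGB2HSV)
    m=(hsv[...,0]>15)&(hsv[...,0]<35)&(hsv[...,1]>130)&(hsv[...,2]>90)
    roi=np.zeros_like(m); 
    if n=="scene": roi[140:215,210:295]=1
    else: roi[170:225,175:260]=1
    ce,st=bigblob(m&roi);print(n,ce,st);b[n]=ray(c,*ce)
print(tri(b["scene"],b["top"]))
c=cs["top"];s=cs["scene"]
print("socket top",plane(c,320,203,.062),"scene",plane(s,307,240,.062))
print("black",plane(c,198,197,.081))
a=cv2.resize(s["frame"][140:290,205:345],None,fx=4,fy=4,interpolation=cv2.INTER_CUBIC)
cv2.imwrite("pics/s1.png",a[...,::-1])
a=cv2.resize(c["frame"][140:290,175:430],None,fx=3,fy=3,interpolation=cv2.INTER_CUBIC)
cv2.imwrite("pics/t1.png",a[...,::-1])
E
```

```text
scene [264.10859729 172.72850679] [259 162  11  23 221]Traceback (most recent call last):
  File "<stdin>", line 10, in <module>
  File "h.py", line 22, in bigblob
    n,l,st,ce=cv2.connectedComponentsWithStats(m.astype(np.uint8)); i=1+np.argmax(st[1:,4]); return ce[i],st[i]
                                                                        ~~~~~~~~~^^^^^^^^^^
    return _wrapfunc(a, 'argmax', axis=axis, out=out, **kwds)
    return bound(*args, **kwds)
ValueError: attempt to get argmax of an empty sequence
```

```bash
cat > m1.py <<'E'
from h import *
cs={n:cam(n) for n in("scene","top")}
c=cs["top"];s=cs["scene"]
a=cv2.resize(s["frame"][140:290,205:345],None,fx=4,fy=4,interpolation=cv2.INTER_CUBIC)
cv2.imwrite("pics/s1.png",a[...,::-1])
a=cv2.resize(c["frame"][140:290,175:430],None,fx=3,fy=3,interpolation=cv2.INTER_CUBIC)
cv2.imwrite("pics/t1.png",a[...,::-1])
b={}
for n,c in cs.items():
    hsv=cv2.cvtColor(c["frame"],cv2.COLOR_RGB2HSV)
    m=(hsv[...,0]>12)&(hsv[...,0]<38)&(hsv[...,1]>90)&(hsv[...,2]>60)
    roi=np.zeros_like(m); 
    if n=="scene": roi[140:215,210:295]=1
    else: roi[160:235,165:270]=1
    ce,st=bigblob(m&roi);print(n,ce,st);b[n]=ray(c,*ce)
print(tri(b["scene"],b["top"]))
c=cs["top"]
print("socket top",plane(c,320,203,.062),"scene",plane(s,307,240,.062))
print("black",plane(c,198,197,.081))
E
python3 m1.py; python3 -c "
import cv2;print(cv2.imread('pics/top0.png')[180:198:3,232:242:3,::-1].tolist())"
```

```text
scene [264.19291339 172.39370079] [258 161  13  24 254]
top [235.53608247 187.6185567 ] [231 182  10  13  97]
(array([0.56078701, 0.10782379, 0.08121666]), np.float64(0.00036717255511575954))
socket top [ 0.53120448 -0.08798397  0.062     ] scene [ 0.53621675 -0.09200834  0.062     ]
black [0.53787195 0.19330839 0.081     ]
[[[233, 230, 221], [241, 233, 215], [238, 236, 227], [240, 241, 236]], [[253, 225, 153], [255, 229, 135], [253, 229, 152], [233, 230, 221]], [[255, 231, 137], [255, 235, 137], [255, 236, 138], [218, 208, 186]], [[246, 221, 134], [255, 238, 140], [242, 222, 127], [176, 165, 144]], [[171, 158, 134], [177, 153, 94], [145, 124, 82], [154, 146, 132]], [[180, 178, 174], [134, 124, 106], [133, 123, 107], [165, 163, 158]]]
```

View pics/s1.png

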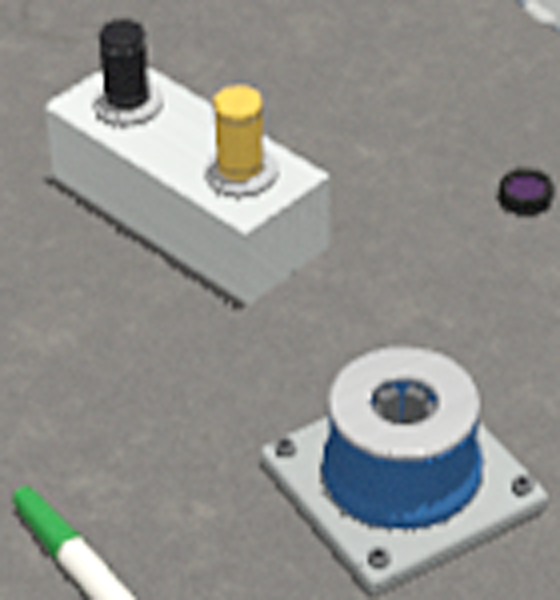

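View pics/t1.png

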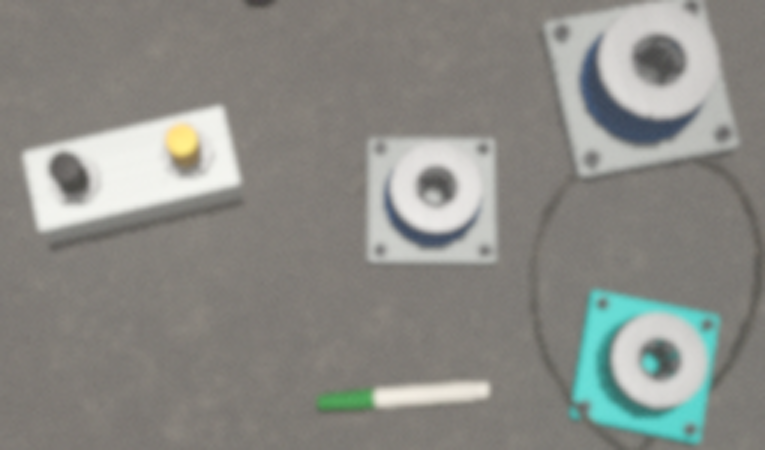

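Both crops agree. The small blue spindle is the target, with its face centre at scene (306,241) and top (320,202). The brass head is on the right of the rack. I'll move above the brass head with the jaws across the rack.

Call:
arm_command:
  steps:
    - [[0,0,0.94],[-0.486,-0.374,0.04],0.6]
    - [[0,0,0.94],[-0.486,-0.374,0.04],0.6]
    - [[0,0,0.94],[-0.486,-0.374,0.04],0.6]
    - [[0,0,0.94],[-0.486,-0.374,0.04],0.6]
    - [[0,0,0.94],[-0.486,-0.374,0.04],0.6]
    - [[0,0,0.94],[-0.486,-0.374,0.04],0.6]
    - [[0,0,0.94],[-0.486,-0.374,0.04],0.6]
    - [[0,0,0.94],[-0.486,-0.374,0.04],0.6]
    - [[0,0,0.94],[-0.486,-0.374,0.04],0.6]
    - [[0,0,0.94],[-0.486,-0.374,0.04],0.6]
    - [[0,0,0.94],[-0.486,-0.374,0.04],0.6]
    - [[0,0,0.94],[-0.486,-0.374,0.04],0.6]
  force: 40

```text
time: 1.85
eef_pos: [0.5609, 0.1085, 0.1911]
tcp_rot: [0.607, 0.795, -0.0, -0.0]
contact_force: [0.2, -1.3, 0.8]
opening: 0.799
```

```bash
cat > m2.py <<'E'
import sys
from h import *
s=get_state();print(s["eef_pos"],s["tcp_rot"],s["opening"],s["time"],s["contact_force"],s["qpos"])
c=cam("wrist");cv2.imwrite(f"pics/{sys.argv[1]}.png",c["frame"][...,::-1])
E
python3 m2.py w1
```

```text
[0.56087853 0.10846834 0.19105064] [ 6.06892559e-01  7.94783758e-01 -2.62093603e-04 -3.63518205e-04] 0.7990049918125575 1.85 [ 0.20957067 -1.27969606  0.8131683 ] [ 1.34603181e-02  9.66409755e-02  1.87216607e+00  3.97697061e-05
  1.17368115e+00 -2.53061387e-01]
```

View pics/w1.png

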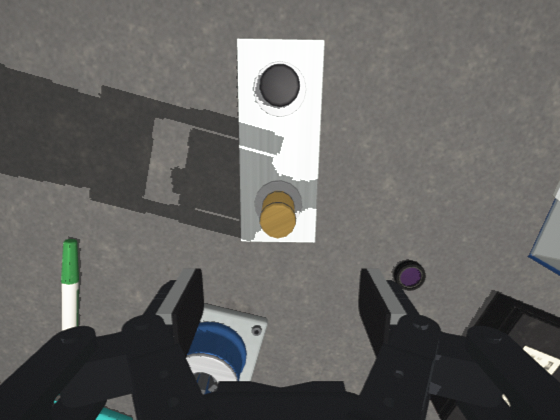

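The wrist view shows the brass head's top disc at about (278,220) and the black head at (280,85). The spindle's edge is at lower left.

```bash
cat > m3.py <<'E'
from h import *
c=cam("wrist");hsv=cv2.cvtColor(c["frame"],cv2.COLOR_RGB2HSV)
m=((hsv[...,0]>10)&(hsv[...,0]<35)&(hsv[...,1]>100)&(hsv[...,2]>50)).astype(np.uint8)
m[:, :200]=0;m[:,340:]=0;m[280:]=0
ce,st=bigblob(m);print(ce,st)
# top disc: bottom part of blob, radius from width
w=st[2];u=st[0]+w/2; v=st[1]+st[3]-w/2
print(u,v,plane(c,u-.5,v-.5,.104)); 
for z in(.081,.104): print(proj(c,[.5608,.1078,z]))
cv2.imwrite("pics/w1c.png",cv2.resize(c["frame"][170:250,230:330],None,fx=6,fy=6)[...,::-1])
print(plane(c,280,84,.104))
E
python3 m3.py
```

```text
[277.51955307 215.68475658] [ 260  193   35   46 1253]
277.5 221.5 [0.55897314 0.10866952 0.104     ]
(np.float64(279.3824121739873), np.float64(213.28937503028519))
(np.float64(279.19927570048617), np.float64(222.79897961894412))
[0.53739313 0.19564234 0.104     ]
```

View pics/w1c.png

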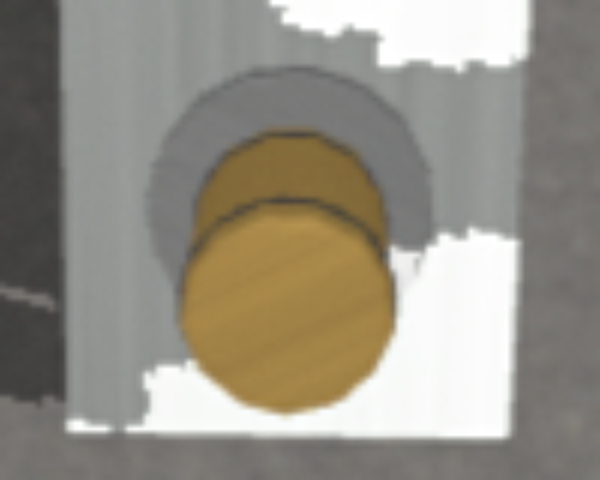

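Call:
arm_command:
  steps:
    - [[0,0,0],[0,-0.0015,0.04],0.6]
    - [[0,0,0],[0,-0.0015,0.08],0.6]
    - [[0,0,0],[0,-0.0015,0.11],0.6]
    - [[0,0,0],[0,-0.0015,0.124],0.6]
    - [[0,0,0],[0,-0.0015,0.124],0.6]
    - [[0,0,0],[0,-0.0015,0.124],-0.2]
    - [[0,0,0],[0,-0.0015,0.124],-1]
    - [[0,0,0],[0,-0.0015,0.124],-1]
    - [[0,0,0],[0,-0.0015,0.124],-1]
    - [[0,0,0],[0,-0.0015,0.124],-1]
  force: 40

```text
time: 3.2
eef_pos: [0.5599, 0.109, 0.0688]
tcp_rot: [0.606, 0.795, 0.0, 0.001]
contact_force: [-2.2, -0.0, 6.4]
opening: 0.293
```

```bash
python3 m2.py w2
```

```text
[0.5599137  0.10896892 0.06881681] [6.06096955e-01 7.95390503e-01 3.40462217e-04 5.60006125e-04] 0.29255102468683947 3.2 [-2.17559049 -0.04346432  6.40517814] [ 1.44606523e-02  2.48209100e-01  1.94743946e+00 -1.92611138e-04
  9.44642673e-01 -2.53934005e-01]
```

View pics/w2.png

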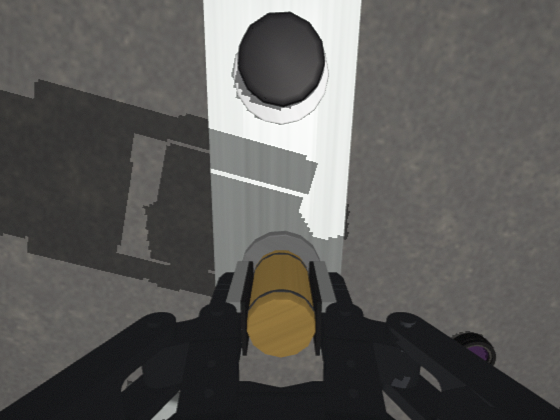

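The jaws hold the brass head at image (281,300), and the opening of 0.29 (25 mm) matches its diameter. Now I'll lift.

Call:
arm_command:
  steps:
    - [[0,0,0],[0,0,-0.015],-1]
    - [[0,0,0],[0,0,-0.035],-1]
    - [[0,0,0],[0,0,-0.06],-1]
    - [[0,0,0],[0,0,-0.09],-1]
    - [[0,0,0],[0,0,-0.115],-1]
    - [[0,0,0],[0,0,-0.115],-1]
    - [[0,0,0],[0,0,-0.115],-1]
  force: 60

```text
time: 4.12
eef_pos: [0.5591, 0.109, 0.1831]
tcp_rot: [0.606, 0.795, -0.0, 0.0]
contact_force: [0.4, 0.6, -3.3]
opening: 0.288
```

```bash
python3 m2.py w3; cat > m4.py <<'E'
from h import *
# socket: white annulus ellipse in scene and top
cs={n:cam(n) for n in("scene","top")}
rois={"scene":(225,262,283,328),"top":(185,222,302,338)}
for n,c in cs.items():
    r0,r1,c0,c1=rois[n]
    f=c["frame"][r0:r1,c0:c1];k=8
    f=cv2.resize(f,None,fx=k,fy=k,interpolation=cv2.INTER_CUBIC)
    hsv=cv2.cvtColor(f,cv2.COLOR_RGB2HSV)
    th=205
    m=((hsv[...,2]>th)&(hsv[...,1]<40)).astype(np.uint8)
    nn,l,st,ce=cv2.connectedComponentsWithStats(m)
    i=1+np.argmax(st[1:,4]);m=(l==i).astype(np.uint8)
    cnt=max(cv2.findContours(m,cv2.RETR_EXTERNAL,cv2.CHAIN_APPROX_NONE)[0],key=len)
    e=cv2.fitEllipse(cv2.convexHull(cnt));cv2.ellipse(f,e,(255,0,0),1)
    u,v=c0+(e[0][0]+.5)/k-.5,r0+(e[0][1]+.5)/k-.5
    print(n,u,v,e[1][0]/k,e[1][1]/k,plane(c,u,v,.062))
    cv2.imwrite(f"pics/ell_{n}.png",f[...,::-1])
    g=c["frame"];cv2.imwrite(f"pics/{n}3.png",g[...,::-1])
a=cv2.imread("pics/ell_scene.png");b=cv2.imread("pics/ell_top.png");H=max(a.shape[0],b.shape[0])
pad=lambda x:cv2.copyMakeBorder(x,0,H-x.shape[0],0,0,0)
cv2.imwrite("pics/ell.png",np.hstack([pad(a),pad(b)]))
E
python3 m4.py
```

```text
[0.55910215 0.10895308 0.18305745] [ 6.06113581e-01  7.95378099e-01 -5.43436203e-05  5.67815111e-05] 0.2881213734949636 4.125 [ 0.39535176  0.55228811 -3.34732593] [ 1.44531396e-02  1.00714448e-01  1.88318216e+00 -1.69910994e-04
  1.15767385e+00 -2.53944597e-01]
scene 305.65062522888184 240.12033939361572 26.70320701599121 36.51841735839844 [ 0.533875   -0.09088259  0.062     ]
top 325.73727798461914 203.27263259887695 32.047271728515625 50.314247131347656 [ 0.53071243 -0.10132157  0.062     ]
```

View pics/w3.png

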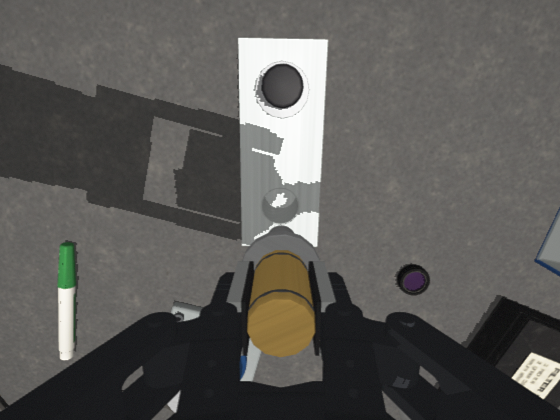

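View pics/ell.png

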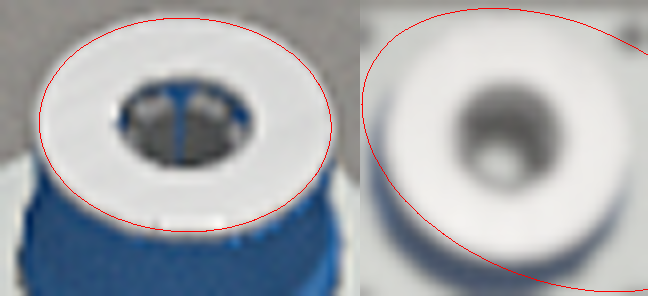

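View pics/scene3.png

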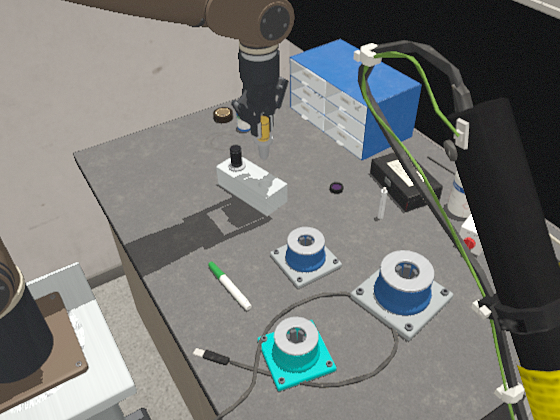

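```bash
python3 - <<'E'
from h import *
a=cam("scene");b=cam("top")
for c,u,v in((a,305.7,239.8),(b,320.1,201.7)): print(plane(c,u,v,.062))
print(tri(ray(a,305.7,239.8),ray(b,320.1,201.7)))
# arbor in tool frame, from head top disc in wrist view
c=cam("wrist");M=np.array(c["mount"]);hsv=cv2.cvtColor(c["frame"],cv2.COLOR_RGB2HSV)
m=(hsv[...,0]>10)&(hsv[...,0]<35)&(hsv[...,1]>100)&(hsv[...,2]>50)
m[:230]=0;ce,st=bigblob(m);print(st)
w=st[2];u=st[0]+w/2-.5;v=st[1]+st[3]-w/2-.5
d=M[:3,:3]@np.array([(u-c["cx"])/c["f"],-(v-c["cy"])/c["f"],-1]);o=M[:3,3]
print(u,v,o+d*(-.035-o[2])/d[2])
E
```

```text
[ 0.53442656 -0.09023165  0.062     ]
[ 0.53430268 -0.08822576  0.062     ]
(array([ 0.53514678, -0.08853669,  0.0599331 ]), np.float64(0.0008107082590543864))
[ 247  292   69   65 3555]
281.0 322.0 [ 0.00191428  0.00117638 -0.035     ]
```

Call:
arm_command:
  steps:
    - [[0,0,0],[-0.03,-0.013,0],-1]
    - [[0,0,0],[-0.075,-0.031,0],-1]
    - [[0,0,0],[-0.12,-0.049,0],-1]
    - [[0,0,0],[-0.16,-0.065,0],-1]
    - [[0,0,0],[-0.186,-0.076,0],-1]
    - [[0,0,0],[-0.186,-0.076,0],-1]
    - [[0,0,0],[-0.186,-0.076,0],-1]
    - [[0,0,0],[-0.186,-0.076,0],-1]

```text
time: 5.42
eef_pos: [0.5354, -0.0895, 0.1826]
tcp_rot: [0.606, 0.796, -0.0, -0.0]
contact_force: [0.2, 0.9, -2.7]
opening: 0.29
```

```bash
python3 m2.py w4; python3 - <<'E'
from h import *
c=cam("scene");cv2.imwrite("pics/s4.png",cv2.resize(c["frame"][100:300,200:420],None,fx=3,fy=3)[...,::-1])
E
```

```text
[ 0.53535939 -0.0894715   0.18258622] [ 6.05555826e-01  7.95802693e-01 -1.71943473e-04 -4.31234587e-04] 0.2900735137087966 5.425 [ 0.2310241   0.90775733 -2.66732145] [-3.52539461e-01  4.20280954e-02  1.94637863e+00 -8.26425662e-05
  1.15411135e+00 -6.22373883e-01]
```

View pics/w4.png

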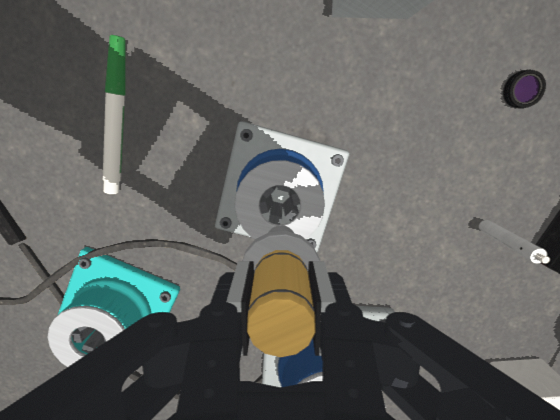

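View pics/s4.png

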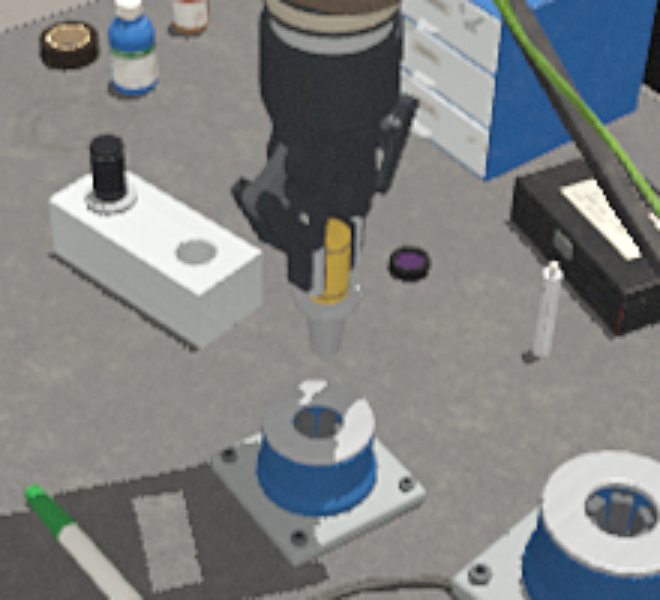

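The wrist view shows the socket mouth at about (280,205), under the held arbor. I'll compute how far off it is.

```bash
python3 - <<'E'
from h import *
c=cam("wrist");s=get_state()
p=plane(c,280,205,.062);Rm=R.from_quat(s["tcp_rot"]).as_matrix()
print(p,Rm.T@(p-s["eef_pos"]))
print(proj(c,[.5344,-.089,.062]))
cv2.imwrite("pics/w4c.png",cv2.resize(c["frame"][140:250,210:360],None,fx=5,fy=5)[...,::-1])
E
```

```text
[ 0.53498757 -0.08721428  0.062     ] [0.00248723 0.00032517 0.12073863]
(np.float64(278.68273409504246), np.float64(206.9101792260153))
```

View pics/w4c.png

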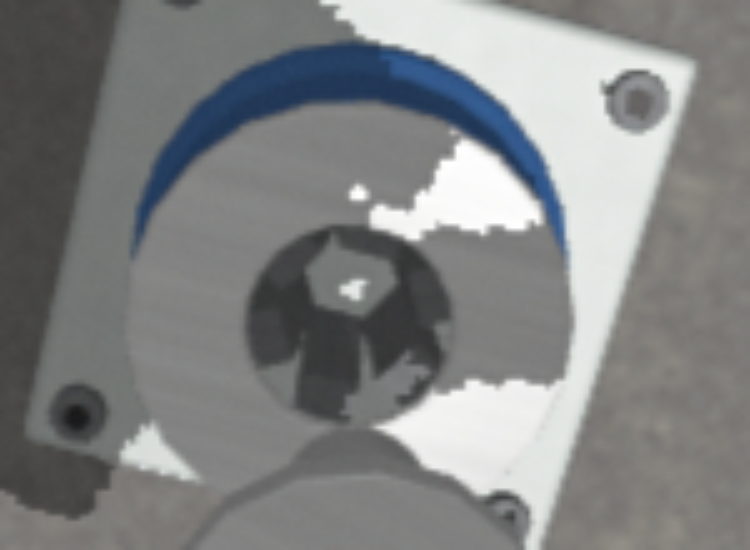

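The socket lies at tool offset (2.5, 0.3) mm and the arbor sits at about (1.9, 1.2) mm in the tool, so they're aligned. I'll lower to just above the expected stop.

Call:
arm_command:
  steps:
    - [[0,0,0],[0,0,0.025],-1]
    - [[0,0,0],[0,0,0.05],-1]
    - [[0,0,0],[0,0,0.065],-1]
    - [[0,0,0],[0,0,0.075],-1]
    - [[0,0,0],[0,0,0.083],-1]
    - [[0,0,0],[0,0,0.086],-1]
    - [[0,0,0],[0,0,0.086],-1]

```text
time: 6.45
eef_pos: [0.5349, -0.0888, 0.0967]
tcp_rot: [0.606, 0.796, 0.0, -0.001]
contact_force: [-2.0, 4.6, -0.7]
opening: 0.288
```

```bash
python3 m2.py w5; python3 - <<'E'
from h import *
c=cam("scene");cv2.imwrite("pics/s5.png",cv2.resize(c["frame"][150:290,230:380],None,fx=4,fy=4)[...,::-1])
E
```

```text
[ 0.53490535 -0.08878421  0.09666224] [ 6.05680263e-01  7.95706824e-01  1.42971684e-04 -1.43121494e-03] 0.2878178325353944 6.45 [-1.99567877  4.64482481 -0.71578315] [-3.52180033e-01  1.51156384e-01  2.00245015e+00  1.33306664e-03
  9.90638354e-01 -6.22465983e-01]
```

View pics/s5.png

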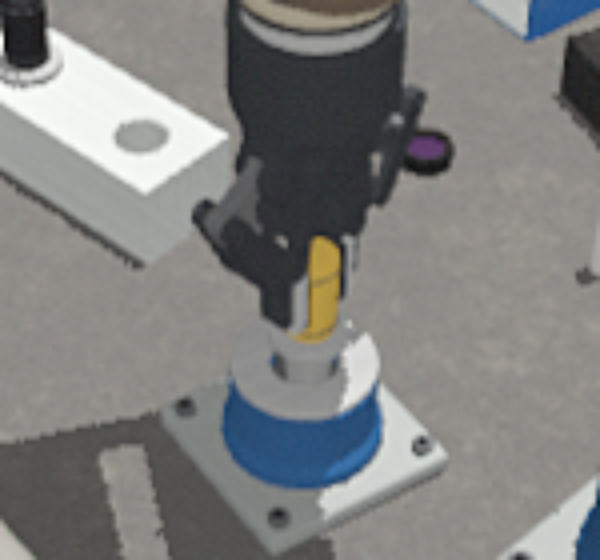

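The shank is inside the mouth, with a 5 N side force pushing towards +y. I'll ease 1.5 mm that way and lower a little.

Call:
arm_command:
  steps:
    - [[0,0,0],[0.0015,0,0],-1]
    - [[0,0,0],[0.0015,0,0.002],-1]
    - [[0,0,0],[0.0015,0,0.004],-1]
    - [[0,0,0],[0.0015,0,0.004],-1]

```text
time: 7.05
eef_pos: [0.5345, -0.0875, 0.0928]
tcp_rot: [0.606, 0.796, 0.0, -0.001]
contact_force: [-3.9, 0.8, 0.5]
opening: 0.287
```

Call:
arm_command:
  steps:
    - [[0,0,0],[0,-0.001,0],-1]
    - [[0,0,0],[0,-0.001,0.001],-1]
    - [[0,0,0],[0,-0.001,0.001],-1]

```text
time: 7.42
eef_pos: [0.534, -0.0878, 0.092]
tcp_rot: [0.606, 0.796, 0.0, -0.001]
contact_force: [-0.8, 2.2, 0.3]
opening: 0.287
```

Forces are small and the weight is carried by the jaws. Now I'll release and raise.

Call:
arm_command:
  steps:
    - [[0,0,0],[0,0,0],-0.3]
    - [[0,0,0],[0,0,0],0.2]
    - [[0,0,0],[0,0,0],0.5]
    - [[0,0,0],[0,0,0],0.5]
    - [[0,0,0],[0,0,-0.03],0.5]
    - [[0,0,0],[0,0,-0.06],0.5]
    - [[0,0,0],[0,0,-0.09],0.5]
    - [[0,0,0],[0,0,-0.1],0.5]
    - [[0,0,0],[0,0,-0.1],0.5]

```text
time: 8.55
eef_pos: [0.5342, -0.088, 0.1922]
tcp_rot: [0.606, 0.796, 0.001, -0.0]
contact_force: [-0.1, 0.4, -1.4]
opening: 0.749
```

```bash
python3 m2.py w6; python3 - <<'E'
from h import *
c=cam("scene");cv2.imwrite("pics/s6.png",cv2.resize(c["frame"][150:290,230:380],None,fx=4,fy=4)[...,::-1])
E
```

```text
[ 0.53424813 -0.08802546  0.19220936] [ 6.05744681e-01  7.95658848e-01  5.29336037e-04 -3.13820963e-04] 0.7493511686599647 8.55 [-0.05166193  0.36845656 -1.37912385] [-3.51305584e-01  2.83455791e-02  1.94186737e+00  1.29877988e-03
  1.17166748e+00 -6.21203594e-01]
```

View pics/s6.png

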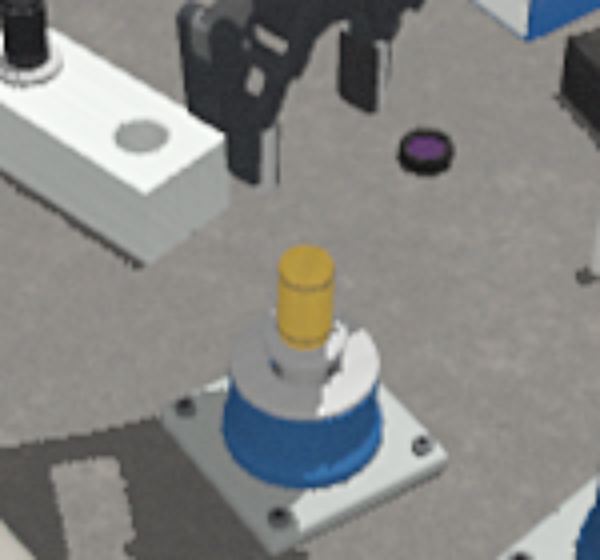

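View pics/w6.png

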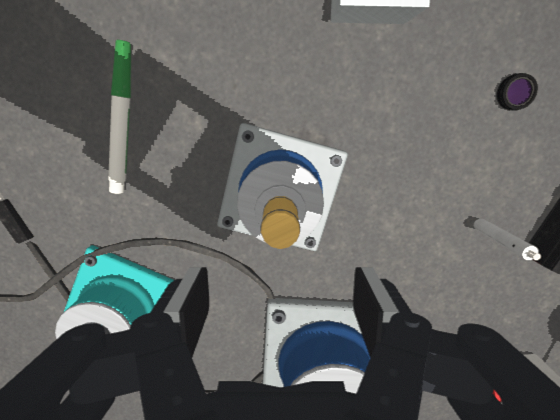

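The arbor stands upright and released in the socket with its collar proud. Its head top is at wrist (280,230). I'll measure its position for the push.

```bash
cat > m5.py <<'E'
from h import *
def brass(c,roi):
    hsv=cv2.cvtColor(c["frame"],cv2.COLOR_RGB2HSV)
    m=(hsv[...,0]>10)&(hsv[...,0]<38)&(hsv[...,1]>90)&(hsv[...,2]>50)
    r=np.zeros_like(m);r[roi[0]:roi[1],roi[2]:roi[3]]=1
    return bigblob(m&r)
a=cam("scene");b=cam("top");w=cam("wrist")
ca,sa=brass(a,(195,245,290,320));cb,sb=brass(b,(170,230,295,345))
cw,sw=brass(w,(170,260,240,320));print(ca,sa,cb,sb,cw,sw)
print(tri(ray(a,*ca),ray(b,*cb)),tri(ray(a,*ca),ray(w,*cw)))
u=sw[0]+sw[2]/2-.5;v=sw[1]+sw[3]-sw[2]/2-.5
for z in(.114,.125):
  p=plane(w,u,v,z);s=get_state();print(p,R.from_quat(s["tcp_rot"]).as_matrix().T@(p-s["eef_pos"]))
print(sa[1], [ (z,proj(a,[.5345,-.088,z])) for z in (.114,.12,.125,.13)])
E
python3 m5.py
```

```text
Traceback (most recent call last):
  File "m5.py", line 8, in <module>
    ca,sa=brass(a,(195,245,290,320));cb,sb=brass(b,(170,230,295,345))
                                           ~~~~~^^^^^^^^^^^^^^^^^^^^^
  File "m5.py", line 6, in brass
    return bigblob(m&r)
  File "h.py", line 22, in bigblob
    n,l,st,ce=cv2.connectedComponentsWithStats(m.astype(np.uint8)); i=1+np.argmax(st[1:,4]); return ce[i],st[i]
                                                                        ~~~~~~~~~^^^^^^^^^^
ValueError: attempt to get argmax of an empty sequence
```

The arm hides the head in the top view, so I'll use the scene and wrist cameras only.

```bash
sed -i 's/;cb,sb=brass.*$//; s/,cb,sb,cw/,cw/; s/^print(tri(ray(a,\*ca),ray(b,\*cb)),/print(/' m5.py; python3 m5.py
```

```text
[305.91588785 223.73520249] [299 211  15  27 321] [281.03227848 224.63417722] [ 262  198   39   53 1580]
(array([ 0.53482838, -0.08950001,  0.10423289]), np.float64(0.0005910169712650215))
[ 0.53543015 -0.09083025  0.114     ] [-0.003576    0.00097666  0.07712842]
[ 0.53441707 -0.0870552   0.125     ] [0.00036195 0.00098764 0.06613889]
211 [(0.114, (np.float64(305.5652704530049), np.float64(219.50366379908075))), (0.12, (np.float64(305.6236025709025), np.float64(217.15521523263794))), (0.125, (np.float64(305.67258220792814), np.float64(215.18329714525308))), (0.13, (np.float64(305.7219015169156), np.float64(213.19770387924632)))]
```

The head centre is at z≈0.104, which is 42 mm above the face and in the required band. It lies under the TCP to within 1 mm. I'll close the fingers and come down over it.

Call:
arm_command:
  steps:
    - [[0,0,0],[0,0.001,0],-1]
    - [[0,0,0],[0,0.001,0],-1]
    - [[0,0,0],[0,0.001,0],-1]
    - [[0,0,0],[0,0.001,0],-1]
    - [[0,0,0],[0,0.001,0.02],-1]
    - [[0,0,0],[0,0.001,0.045],-1]
    - [[0,0,0],[0,0.001,0.058],-1]
    - [[0,0,0],[0,0.001,0.062],-1]
    - [[0,0,0],[0,0.001,0.064],-1]
    - [[0,0,0],[0,0.001,0.064],-1]

```text
time: 10.2
eef_pos: [0.535, -0.0876, 0.1279]
tcp_rot: [0.606, 0.796, 0.0, -0.001]
contact_force: [0.5, 0.1, -0.5]
opening: -0.0
```

```bash
python3 - <<'E'
from h import *
c=cam("scene");cv2.imwrite("pics/s7.png",cv2.resize(c["frame"][150:290,230:380],None,fx=4,fy=4)[...,::-1])
E
```

```text
(no output)
```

View pics/s7.png

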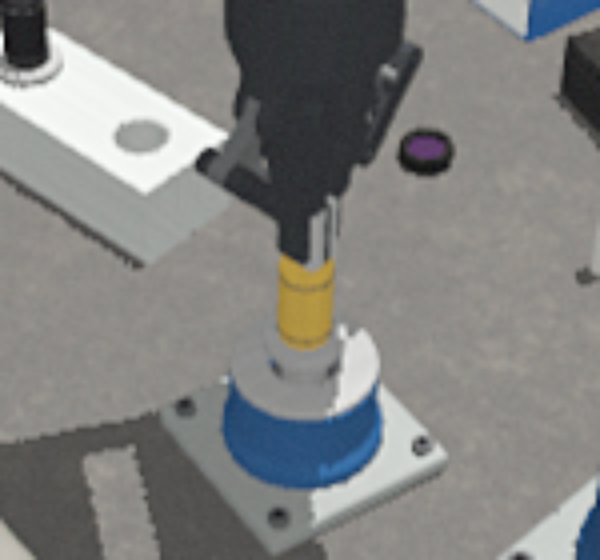

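The closed fingertips sit just above the head and are centred on it. Next I'll push in small steps.

Call:
arm_command:
  steps:
    - [[0,0,0],[0,0,0.002],-1]
    - [[0,0,0],[0,0,0.004],-1]
    - [[0,0,0],[0,0,0.006],-1]
    - [[0,0,0],[0,0,0.006],-1]

```text
time: 10.75
eef_pos: [0.5356, -0.0878, 0.1227]
tcp_rot: [0.606, 0.796, 0.001, -0.0]
contact_force: [-0.1, 0.2, 3.9]
opening: -0.002
```

Call:
arm_command:
  steps:
    - [[0,0,0],[0,0,0.002],-1]
    - [[0,0,0],[0,0,0.004],-1]
    - [[0,0,0],[0,0,0.005],-1]
    - [[0,0,0],[0,0,0.005],-1]

```text
time: 11.25
eef_pos: [0.5366, -0.088, 0.1194]
tcp_rot: [0.606, 0.796, 0.001, 0.001]
contact_force: [-0.0, 1.3, 8.7]
opening: -0.001
```

Call:
arm_command:
  steps:
    - [[0,0,0],[0,-0.001,0.003],-1]
    - [[0,0,0],[0,-0.001,0.005],-1]
    - [[0,0,0],[0,-0.001,0.007],-1]
    - [[0,0,0],[0,-0.001,0.007],-1]

```text
time: 11.75
eef_pos: [0.5375, -0.0886, 0.1157]
tcp_rot: [0.606, 0.796, 0.002, 0.003]
contact_force: [-1.4, 1.4, 13.0]
opening: -0.0
```

Call:
arm_command:
  steps:
    - [[0,0,0],[0,-0.001,0.003],-1]
    - [[0,0,0],[0,-0.001,0.006],-1]
    - [[0,0,0],[0,-0.001,0.008],-1]
    - [[0,0,0],[0,-0.001,0.008],-1]

```text
time: 12.25
eef_pos: [0.5389, -0.0891, 0.1145]
tcp_rot: [0.606, 0.796, 0.003, 0.004]
contact_force: [-8.8, 3.5, 29.4]
opening: 0.0
```

```bash
python3 - <<'E'
from h import *
c=cam("scene");cv2.imwrite("pics/s8.png",cv2.resize(c["frame"][150:290,230:380],None,fx=4,fy=4)[...,::-1])
E
```

```text
(no output)
```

View pics/s8.png

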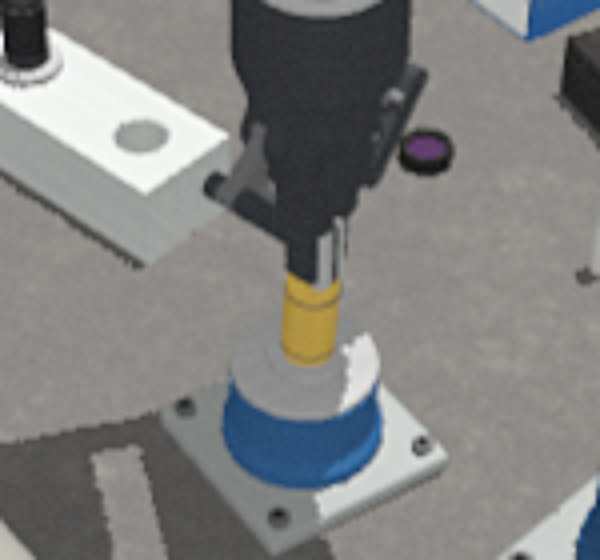

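The force rose to 29 N at TCP z=0.1145, and the collar looks down on the face. I'll back off and check whether it stays seated and upright.

Call:
arm_command:
  steps:
    - [[0,0,0],[0,0,-0.005],-1]
    - [[0,0,0],[0,0,-0.03],-1]
    - [[0,0,0],[0,0,-0.06],-1]
    - [[0,0,0],[0,0,-0.08],-1]
    - [[0,0,0],[0,0,-0.08],-1]

```text
time: 12.92
eef_pos: [0.5387, -0.0893, 0.1954]
tcp_rot: [0.606, 0.796, 0.003, 0.005]
contact_force: [0.1, 0.1, -0.2]
opening: 0.005
```

```bash
python3 m2.py w9; python3 m5.py; python3 - <<'E'
from h import *
c=cam("scene");a=cv2.resize(c["frame"][190:280,260:350],None,fx=6,fy=6)
w=cam("wrist");b=cv2.resize(w["frame"][150:285,200:360],None,fx=4,fy=4)[:540]
cv2.imwrite("pics/s9.png",cv2.resize(np.hstack([a,b[:540,:]]),None,fx=.66,fy=.66)[...,::-1])
E
```

```text
[ 0.53870109 -0.08927808  0.19541675] [0.60564245 0.79571337 0.003097   0.00527912] 0.005285564903263812 12.925 [ 0.1201016   0.14762351 -0.2208487 ] [-0.35138967  0.02854633  1.93553117  0.00305398  1.16560186 -0.62219867]
[306.08598726 228.00636943] [300 216  14  26 314] [276.09622238 215.90662865] [ 258  191   37   49 1403]
(array([ 0.53533305, -0.0894487 ,  0.09267154]), np.float64(0.0003006047869997433))
[ 0.53475442 -0.08653581  0.114     ] [ 0.00281967 -0.00217028  0.07844393]
[ 0.53389002 -0.08303321  0.125     ] [ 0.00641282 -0.001999    0.0674405 ]
216 [(0.114, (np.float64(305.5652704530049), np.float64(219.50366379908075))), (0.12, (np.float64(305.6236025709025), np.float64(217.15521523263794))), (0.125, (np.float64(305.67258220792814), np.float64(215.18329714525308))), (0.13, (np.float64(305.7219015169156), np.float64(213.19770387924632)))]
```

View pics/s9.png

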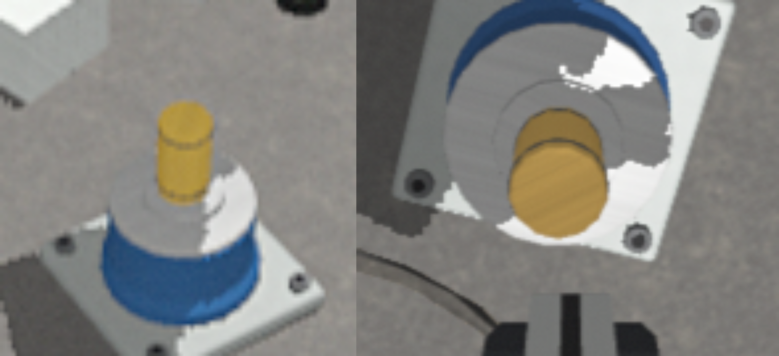

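The collar looks flush. The head centre is at z≈0.0927 against 0.091 expected at home, so it's probably seated. I'll add one centred confirming push, first straightening the slight tool tilt.

```bash
python3 - <<'E'
from h import *
s=get_state();A=R.from_quat(s["tcp_rot"]);q=s["tcp_rot"].copy();q[2:]=0;B=R.from_quat(q/np.linalg.norm(q))
print((A.inv()*B).as_rotvec())
for z in(.118,.12): print(A.inv().apply(np.array([.5345,-.088,z])-s["eef_pos"]))
E
```

```text
[0.00702837 0.00159274 0.        ]
[ 0.00165611 -0.0030442   0.07483519]
[ 0.00165293 -0.00303015  0.07283525]
```

Call:
arm_command:
  steps:
    - [[0.007,0.0015,0],[0.0015,-0.0035,0.02],-1]
    - [[0.007,0.0015,0],[0.0015,-0.0035,0.05],-1]
    - [[0.007,0.0015,0],[0.0015,-0.0035,0.07],-1]
    - [[0.007,0.0015,0],[0.0015,-0.0035,0.077],-1]
    - [[0.007,0.0015,0],[0.0015,-0.0035,0.08],-1]
    - [[0.007,0.0015,0],[0.0015,-0.0035,0.081],-1]
    - [[0.007,0.0015,0],[0.0015,-0.0035,0.082],-1]

```text
time: 14.1
eef_pos: [0.5326, -0.0877, 0.1142]
tcp_rot: [0.605, 0.796, -0.001, -0.003]
contact_force: [-13.2, 4.5, 25.6]
opening: 0.001
```

Call:
arm_command:
  steps:
    - [[0,0,0],[0,0.001,0.002],-1]
    - [[0,0,0],[0,0.001,0.003],-1]
    - [[0,0,0],[0,0.001,0.003],-1]

```text
time: 14.48
eef_pos: [0.5326, -0.0875, 0.1143]
tcp_rot: [0.605, 0.796, -0.003, -0.005]
contact_force: [-10.4, 1.8, 19.4]
opening: -0.001
```

It doesn't move at z=0.1142 under about 25 N, and home is 0.114. I'll retreat well clear and do a final check.

Call:
arm_command:
  steps:
    - [[0,0,0],[0,0,-0.01],-1]
    - [[0,0,0],[0,0,-0.04],-1]
    - [[0,0,0],[0,0,-0.08],-1]
    - [[0,0,0],[0.05,0,-0.12],-1]
    - [[0,0,0],[0.1,0,-0.15],-1]
    - [[0,0,0],[0.15,0,-0.15],-1]
    - [[0,0,0],[0.15,0,-0.15],-1]
    - [[0,0,0],[0.15,0,-0.15],-1]

```text
time: 15.48
eef_pos: [0.4941, 0.0566, 0.2644]
tcp_rot: [0.605, 0.796, -0.003, -0.005]
contact_force: [0.0, 0.1, 0.1]
opening: -0.0
```

```bash
python3 - <<'E'
from h import *
print(get_state()["eef_pos"],get_state()["contact_force"])
def brass(c,roi):
    hsv=cv2.cvtColor(c["frame"],cv2.COLOR_RGB2HSV)
    m=(hsv[...,0]>10)&(hsv[...,0]<38)&(hsv[...,1]>90)&(hsv[...,2]>50)
    r=np.zeros_like(m);r[roi[0]:roi[1],roi[2]:roi[3]]=1
    return bigblob(m&r)
a=cam("scene");b=cam("top")
A=cv2.resize(a["frame"][140:280,210:350],None,fx=4,fy=4);B=cv2.resize(b["frame"][150:240,170:360],None,fx=3,fy=3)
cv2.imwrite("pics/fa.png",A[...,::-1]);cv2.imwrite("pics/fb.png",B[...,::-1])
ca,sa=brass(a,(195,250,290,320));print(ca,sa)
try:
    cb,sb=brass(b,(170,230,295,345));print(cb,sb,tri(ray(a,*ca),ray(b,*cb)))
except Exception as e: print("top: hidden")
E
```

```text
[0.49408287 0.05656957 0.26440046] [0.03830546 0.09424031 0.08132087]
[306.06962025 227.85443038] [300 215  14  27 316]
[321.37864078 198.16504854] [317 192  10  13 103] (array([ 0.53576186, -0.08872325,  0.0922369 ]), np.float64(0.00024938864675634387))
```

View pics/fa.png

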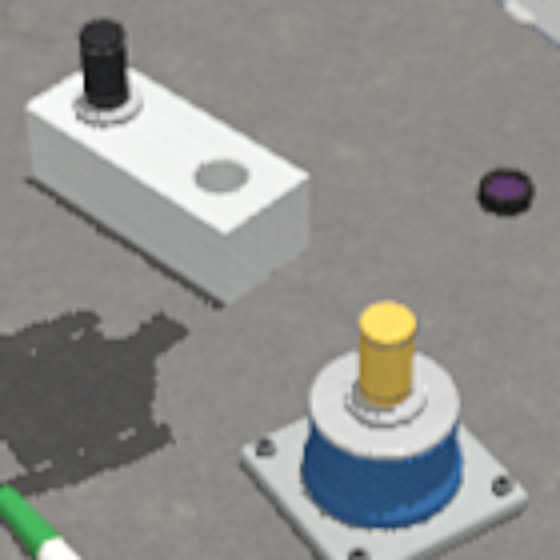

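View pics/fb.png

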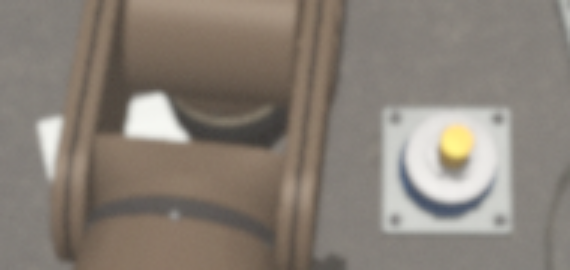

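The final pictures show the arbor upright with its collar flat on the face, the head centre about 30 mm above the face (home is 29 mm), and the black arbor still in its well.

```bash
python3 -c "
from plant import *
print(sign_off())"
```

```text
the job is handed in; nothing more can be done
None
```

The brass-headed arbor is locked in the small blue spindle with its collar on the face. I handed the job in with the clock at about 15.5 s of the 45 s. Sign-off gave no verdict.

- **Set in and released:** I lifted it from the rack, lowered it into the socket and let go. It stood upright with its head centre about 42 mm above the face, so the collar was about 13 mm proud.
- **Pushed home:** I pressed the head down with the closed fingers until it stopped at z = 0.1145 m (home is 0.114 m) under about 29 N. A second push of 20–26 N did not move it.
- **Last checks:** With the arm clear, the head centre measured about 30 mm above the face (29 mm nominal, limit 32.5 mm). It was within about 2 mm of the socket axis, and the contact force was near zero. The scene view showed the arbor upright, its collar flat on the face and the black arbor still in its well.
- **Disagreements:** The camera puts the head 1–2 mm higher than exactly home, which is within calibration error. During the pushes the tool slid sideways 2–4 mm and tilted slightly under load. The arm hid the black arbor in the last top view, so that check rests on the scene camera alone.

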